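Air the damp collector's case

ROBOT

A 6-joint arm with a two-finger parallel gripper is mounted at the origin on the work surface. World frame = base frame: x ahead of the robot, y to its left, z up, the work surface at z = 0. Lengths are in m, angles in degrees, forces in N, time in s.
With the tool pointing down it reaches from about 0.4 to 0.825 m from the base axis. Payload 7 kg.
Tool frame: the origin (TCP) lies at the very end of the fingers, on their centre line; the grasp point (between the pads) lies hold_point_z behind it (hold_point_z is the distance from the TCP to the grasp point, in m); z points along the fingers, y is the line along which they close (so a half turn about z gives the same grasp; the last joint's range is limited). The gripper opens to 88 mm and grips with 3 to 60 N. Pads are 19 mm wide; open, the fingers measure 130 mm over their backs; the gripper's body (78 mm by 193 mm) begins 47 mm behind the grasp point.
Start: joints at [85.491, 20.546, 0.682, 0, -70.136, -16.507], TCP at [0.242, 0.63, 0.227] pointing down, gripper open.
Joint ranges: [-176.03, 176.03], [-82.01, 121.73], [-58.28, 71.71], [-173.87, 95.51], [-174.79, -0.11], [-173.66, 173.66]. Speed limits (degrees/s): [136.94, 136.94, 172.46, 180, 180, 180].

INTERFACE

Orientations are given as [roll, pitch, yaw] about the fixed x, y, z axes, in that order (R = Rz(yaw) Ry(pitch) Rx(roll)).
In Python, from plant import get_obs, snapshot, close_job, hold_point_z gives the robot as it stands.
- The arm moves only by the tool play_rows, never from a script. Its argument "commands" is a list that holds one entry, the list of rows, each a list of 7 numbers: the shift along the tool's x, y, z in cm, then the turn, a rotation vector about the tool's x, y, z in degrees, then the opening, from 0 (shut) to 1 (fully open). In form: [[[x, y, z, ax, ay, az, fingers], ...]]. A call has 1 to 20 rows; each row is the pose to reach, as a shift and turn from the pose commanded when the call began, along the tool's axes at that moment; what a row does not reach only later rows make up. A row lasts 1/12 s, in which the tool goes at most 41.7 mm and 7.16 degrees, less where a joint would pass 70% of its speed; a pose out of reach is approached as far as the arm can. A call with a gripper value outside its range is refused whole. The fingers move at their own pace and stop on an object; the grip force is fixed at half the most. Time passes only in rows, so rows that repeat a pose let the fingers close. It gives the time, the measured TCP pose, the force, the opening and the grip force at its end, in the units of the state.
- get_obs(): the state, without advancing time (a new reading comes with each control period).
- snapshot(name): name is "scene" or "side" or "wrist"; returns a dict with "frame" (480x640x3 uint8, red, green, blue), "camera_matrix" (3x3 intrinsics, pixels), "origin" and "attitude" of the camera in the world. Camera axes: x right, y down, z forward; pixel columns grow to the right and rows downward; lengths in m; the calibration is good to about 2 mm. A picture is of the moment at which its call begins. There is no depth.
- close_job(): hands the job in; it is judged then, once.
The state is a dict: "clock": time; "joint_pos": joint angles; "qvel": joint speeds; "tau": joint torques, N m; "tool_pos": TCP position; "orientation": TCP orientation; "force": force on the tool from outside, world axes, zero at the start; "moment": the same for the moment, N m; "opening": finger opening in m; "gripper_force": force on a finger pad.
Only numpy, scipy, OpenCV 4.12 (cv2) and the standard library are available. Lean on these libraries where they do the work, as an engineer would, in place of code of your own. Each camera call takes 0.05 s, during which the arm holds its last target. There are 200 camera calls.

TASK

Two airtight walnut cases stand on the desk, each with a moisture indicator disc on its rear deck: blue means dry, pink means damp. Take the lid of the damp case by its handle, pull up until the sticky seal lets go, and without letting it fly up hold the lid level over its case with about 30 mm of gap above the rim. Finish while still holding it steady there; leave the other case shut and the mug, mouse and stapler where they are.

Things in the scene. Friction and masses are not known exactly. Their poses are not given: they have to be found in the camera images.
- lid_left: Lift-off lid of the left case (+y side): dark wood, 150 x 150 mm, 22 mm thick, 0.25 to 0.5 kg, loose. Origin at the centre of its underside, on the case's rim when shut; axes as the handle's. Two rubber seal beads grip its side edges: a slow pull straight up must reach about 10 to 22 N (its weight included), peaking in the first 2 to 3 mm; by 14 mm it is free and only its weight is left.
- lid_left_handle (a point): Centre of the lid's brass handle bar, over the lid's centre and 54 mm above its underside; 139 mm above the desk when shut. Bar 14 x 14 mm, 90 mm long along its y, 68 mm free between end posts, underside 25 mm above the lid's top. Axes: x from the case's front to back, y along the bar, z up. Grip from above across the 14 mm (fingers closing along x).
- case_left_rim (a point): Centre of the rim of the left case on which its lid sits, 85 mm above the desk, fixed; shut, the lid's origin is here. Axes: x front to back, y left, z up. Walnut case fixed to the desk, 210 deep x 200 wide, 109 mm high; the seal beads end 20 mm above the rim, the side cheeks 24 mm.
- case_left_seat (a point): Centre of the top of the left case's fixed rear deck (48 mm deep, 200 wide), where one indicator disc lies; 109 mm above the desk, 105 mm behind the rim's centre.
- lid_right: Lift-off lid of the right case (-y side): dark wood, 150 x 150 mm, 22 mm thick, 0.25 to 0.5 kg, loose. Origin at the centre of its underside, on the case's rim when shut; axes as the handle's. Two rubber seal beads grip its side edges: a slow pull straight up must reach about 10 to 22 N (its weight included), peaking in the first 2 to 3 mm; by 14 mm it is free and only its weight is left.
- lid_right_handle (a point): Centre of the lid's brass handle bar, over the lid's centre and 54 mm above its underside; 139 mm above the desk when shut. Bar 14 x 14 mm, 90 mm long along its y, 68 mm free between end posts, underside 25 mm above the lid's top. Axes: x from the case's front to back, y along the bar, z up. Grip from above across the 14 mm (fingers closing along x).
- case_right_rim (a point): Centre of the rim of the right case on which its lid sits, 85 mm above the desk, fixed; shut, the lid's origin is here. Axes: x front to back, y left, z up. Walnut case fixed to the desk, 210 deep x 200 wide, 109 mm high; the seal beads end 20 mm above the rim, the side cheeks 24 mm.
- case_right_seat (a point): Centre of the top of the right case's fixed rear deck (48 mm deep, 200 wide), where one indicator disc lies; 109 mm above the desk, 105 mm behind the rim's centre.
- pink_indicator: Moisture indicator, steel-rimmed disc 40 mm across, 6.6 mm high, with a pink face: damp. It lies on the rear deck of one of the two cases (whichever seat it is at), fixed. Origin at the centre of its underside.
- blue_indicator: The same disc with a blue face: dry. It lies on the rear deck of the other case. Origin at the centre of its underside.
- mug: White ceramic mug, 80 mm across, 90 mm high, handle at its +y; loose, in front of the cases. Origin under its centre. Bystander.
- mouse: Black computer mouse, 105 x 62 x 36 mm, loose on the robot's right. Origin under its centre. Bystander.
- stapler: Red stapler, 130 x 36 x 55 mm, loose on the robot's left. Origin under its centre. Bystander.
Not all that is in view belongs to the job. What is shaped like the lid_right but orange or white is not meant.

How it is judged:
By the outcome, as a careful person would: the job done as asked, in the order asked, and still so for the second after the job is handed in, while the arm keeps its last pose, push and grip.
It also fails if it takes over 32 s, if anything falls off the work surface, if the arm or the gripper's body presses on something with over 40 N, if the wrist force passes 120 N, or if a joint passes its speed limit or range.

## Working session

There is one attempt and no reset: what is moved stays moved. The work goes in short steps, Python scripts to look and compute and a tool call to move; the robot and the scene stay as the last step left them, time stands still between calls to the robot, and variables do not carry over. Pictures are saved under pics/ and viewed, at most 10 in all, crops included, and the job is handed in when it is done.

Besides the shell and the picture viewer there is one more tool, called after "Request:" as name(argument=value, ...) on one line, values as JSON. play_rows: Moves the arm, as the interface text tells. Its arguments: {"type":"object","properties":{"commands":{"type":"array","items":{"type":"array","items":{"type":"array","items":{"type":"number"}}}}},"required":["commands"]}

```bash
mkdir -p pics; ls; python3 - <<'E'
from plant import *
import cv2,numpy as np
print(hold_point_z, get_obs())
for n in("scene","side"):
    s=snapshot(n); cv2.imwrite(f"pics/{n}0.png",s["frame"][:,:,::-1]); print(n,s["camera_matrix"],s["origin"],s["attitude"])
E
```

```text
pics
0.0188 {'clock': 0.0, 'joint_pos': array([ 8.54899811e+01,  2.05883603e+01,  6.33534563e-01, -2.02877017e-02,
       -7.01336757e+01, -1.65078153e+01]), 'qvel': array([ 0.00396278, -0.0150704 , -0.01515924,  0.07577972,  0.11963182,
       -0.04504394]), 'tau': array([-2.32460166e-03, -5.82707226e+01,  2.93048573e+01,  6.99697763e+00,
        6.84289495e-03, -1.66046525e-04]), 'tool_pos': array([0.24193383, 0.62963833, 0.22565503]), 'orientation': array([ 1.79909727e+02, -6.86401124e-03, -2.10247379e+01]), 'force': array([0.0370213 , 0.32440908, 0.09644446]), 'moment': array([-0.03573003,  0.03637468,  0.01675732]), 'gripper_force': 0.0, 'opening': 0.08779896328959672}
scene [[445.01388471   0.         314.71170073]
 [  0.         445.01388471 240.61016215]
 [  0.           0.           1.        ]] [1.21981866 0.21059733 0.75442092] [-132.08775477    1.3301694   112.25688879]
side [[436.41000116   0.         320.28951204]
 [  0.         436.41000116 243.09538028]
 [  0.           0.           1.        ]] [ 0.26281149 -0.67858383  0.85017993] [-139.24560411    1.03457341  -24.65538119]
```

View pics/scene0.png

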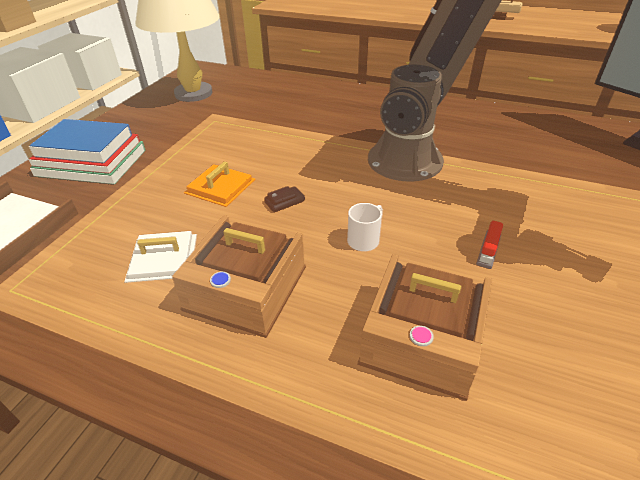

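View pics/side0.png

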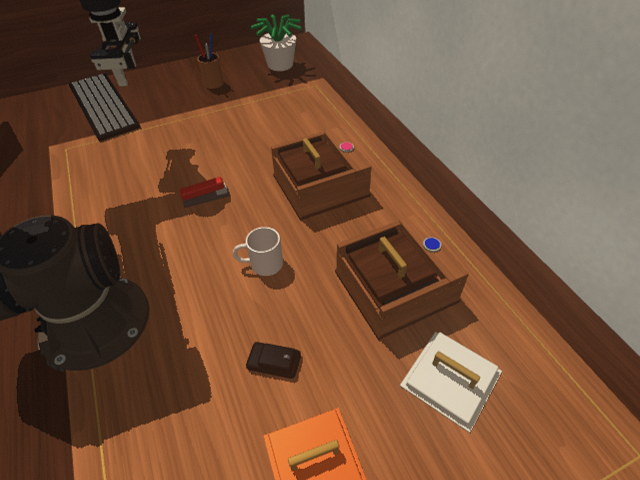

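The scene view has two candidate cases. The case at (435,300) carries the pink disc at (421,335), and the case at (240,255) carries the blue disc at (220,279). The orange (220,183) and white (160,255) lids are decoys. The pink one is nearer the stapler on the +y side, so it is the left case; the side view agrees, with pink at (346,147). I'll confirm this in an enlarged crop and triangulate.

```bash
cat > h.py <<'E'
import numpy as np,cv2
from scipy.spatial.transform import Rotation as Rn
from plant import *
def ray(s,uv):
    K=s["camera_matrix"];R=Rn.from_euler("xyz",s["attitude"],degrees=True).as_matrix()
    d=R@np.linalg.solve(K,[uv[0],uv[1],1]);return np.array(s["origin"]),d/np.linalg.norm(d)
def plane(s,uv,z):
    o,d=ray(s,uv);return o+d*(z-o[2])/d[2]
def tri(a,ua,b,ub):
    o1,d1=ray(a,ua);o2,d2=ray(b,ub)
    t=np.linalg.lstsq(np.c_[d1,-d2],o2-o1,rcond=None)[0]
    p,q=o1+t[0]*d1,o2+t[1]*d2;return (p+q)/2,np.linalg.norm(p-q)
def blob(s,lo,hi,box,minA=20):
    x0,y0,x1,y1=box;h=cv2.cvtColor(s["frame"],cv2.COLOR_RGB2HSV)
    m=np.zeros((480,640),np.uint8);m[y0:y1,x0:x1]=cv2.inRange(h,lo,hi)[y0:y1,x0:x1]
    n,l,st,c=cv2.connectedComponentsWithStats(m);i=1+np.argmax(st[1:,4]);return c[i],st[i],(l==i).astype(np.uint8)
E
python3 - <<'E'
from h import *
a=snapshot("scene");b=snapshot("side")
for nm,lo,hi,A,B in(("pink",(150,80,120),(176,255,255),(395,315,450,355),(330,135,365,160)),("blue",(105,120,80),(130,255,255),(200,265,240,295),(415,230,450,260))):
    ca,sa,_=blob(a,lo,hi,A);cb,sb,_=blob(b,lo,hi,B);print(nm,ca,sa[4],cb,sb[4],tri(a,ca,b,cb))
c1=cv2.resize(a["frame"][255:355,370:500],None,fx=6,fy=6,interpolation=cv2.INTER_CUBIC)[:,:780]
cv2.imwrite("pics/c1.png",c1[:,:,::-1])
c2=cv2.resize(b["frame"][125:225,260:390],None,fx=6,fy=6,interpolation=cv2.INTER_CUBIC)
cv2.imwrite("pics/c2.png",c2[:,:,::-1])
E
```

```text
pink [421.25514403 334.48971193] 243 [346.22058824 145.88235294] 68 (array([0.72725362, 0.1927728 , 0.11415376]), np.float64(0.0013983942569926653))
blue [219.625      278.36184211] 152 [431.92125984 243.13385827] 127 (array([ 0.73861046, -0.20427652,  0.11470696]), np.float64(0.0020446094020076257))
```

View pics/c1.png

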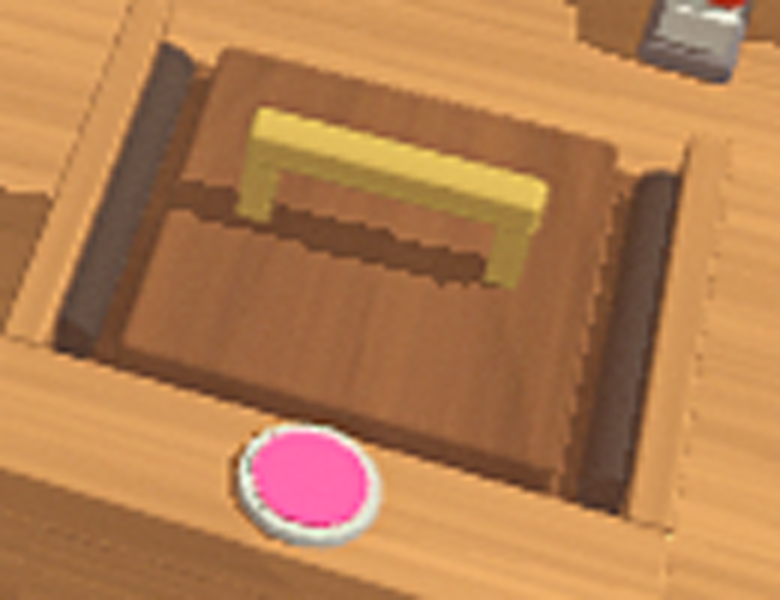

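View pics/c2.png

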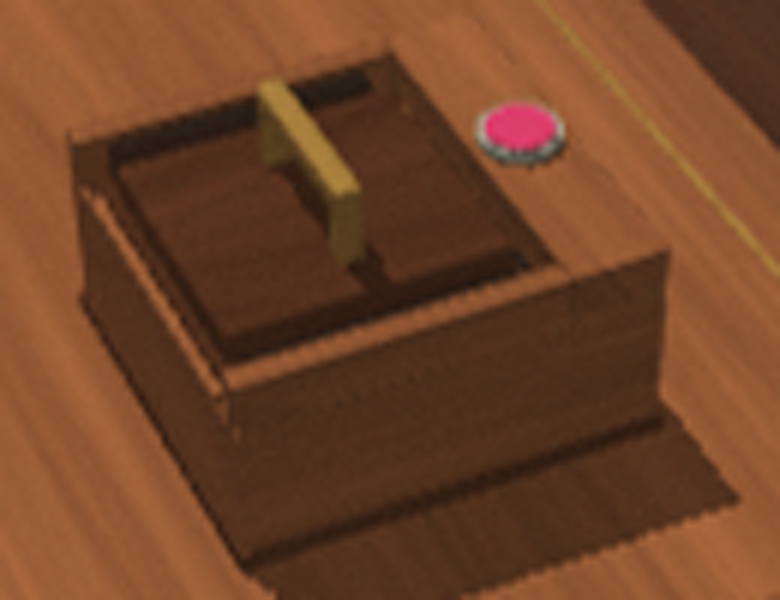

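The scene crop shows the pink disc at crop (308,478) on the case whose brass bar runs from (255,125) to (545,195). In the side crop the bar top runs from (271,83) to (346,191), with the same pink disc behind it. The left case is therefore the damp one.

```bash
python3 - <<'E'
from h import *
a=snapshot("scene");b=snapshot("side")
f=lambda u,o:(np.array(u)+.5)/6-.5+np.array(o)
A={k:f(v,(370,255)) for k,v in dict(r=(254,124),l=(545,194)).items()}
B={k:f(v,(260,125)) for k,v in dict(r=(346,191),l=(271,83)).items()}
for k in"rl":print(k,tri(a,A[k],b,B[k]),plane(a,A[k],.146),plane(b,B[k],.146))
m=sum(A.values())/2;n=sum(B.values())/2;c,g=tri(a,m,b,n);print("c",c,g)
L=plane(a,A['l'],.146)-plane(a,A['r'],.146);print(np.linalg.norm(L),"yaw x",np.degrees(np.arctan2(-L[0],L[1])))
L=plane(b,B['l'],.146)-plane(b,B['r'],.146);print(np.linalg.norm(L),"yaw x",np.degrees(np.arctan2(-L[0],L[1])))
ca=blob(a,(150,80,120),(176,255,255),(395,315,450,355))[0];d=plane(a,ca,.1156)
v=d-c;print("disc-c",v,np.hypot(v[0],v[1]),np.degrees(np.arctan2(v[1],v[0])))
E
```

```text
r (array([0.62197255, 0.14942353, 0.14360697]), np.float64(0.003982063057462489)) [0.62638875 0.14845072 0.146     ] [0.62011717 0.14906966 0.146     ]
l (array([0.62244505, 0.23642948, 0.14443914]), np.float64(0.000597939213875337)) [0.62365212 0.23656055 0.146     ] [0.62172563 0.23400184 0.146     ]
c [0.62225351 0.19327346 0.14351257] 0.0005927999423534934
0.08815231957772161 yaw x 1.779001196859786
0.08494741638143605 yaw x -1.08494939678126
disc-c [ 0.1067572  -0.00092649 -0.02791257] 0.10676122024560838 -0.4972293507958104
```

Request:
play_rows(commands=[[[1,0.5,-0.3,0,0,2,1],[3,1.6,-0.6,0,0,5,1],[6,3.2,-1,0,0,9,1],[9.5,5,-1,0,0,13,1],[13,6.9,-1,0,0,18,1],[16.5,8.7,-1,0,0,23,1],[20,10.6,-1,0,0,28,1],[23.5,12.4,-1,0,0,33,1],[27,14.3,-1,0,0,38,1],[30.5,16.1,-1,0,0,43,1],[34,18,-1,0,0,48,1],[37.5,19.8,-1,0,0,53,1],[41,21.7,-1,0,0,58,1],[44.5,23.5,-1,0,0,62,1],[47.5,25.1,-1,0,0,65,1],[49.5,26.2,-1,0,0,67.5,1],[50.7,26.8,-1,0,0,68.5,1],[51.25,27.1,-1,0,0,69,1],[51.25,27.1,-1,0,0,69,1],[51.25,27.1,-1,0,0,69,1]]])

```text
clock: 1.97
tool_pos: [0.6229, 0.1937, 0.2365]
orientation: [180.0, 0.0, -90.0]
force: [-1.0, 1.3, -0.4]
opening: 0.0874
gripper_force: 0.0
```

```bash
python3 - <<'E'
from h import *
w=snapshot("wrist");cv2.imwrite("pics/w1.png",w["frame"][:,:,::-1]);o=get_obs();print(o["clock"],o["tool_pos"],o["orientation"],o["force"],w["origin"],w["attitude"])
import pickle;pickle.dump(w,open("w1.pkl","wb"))
E
```

```text
2.0167 [0.62267347 0.19412191 0.23664191] [ 1.79994985e+02  1.35210721e-02 -8.99405201e+01] [-0.41055912  0.6570444   0.59488001] [0.62371224 0.12345485 0.39410489] [ 1.64827760e+02 -5.04167328e-02 -1.79993870e+02]
```

View pics/w1.png

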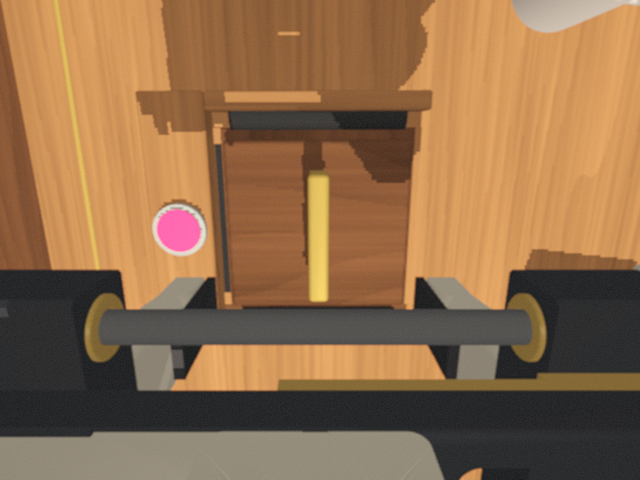

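The wrist view shows the pink disc at (180,230) and the bar from (318,172) to (318,301), clear of the fingers' line. I'll measure the bar here and cross it with the scene ray to get its height.

```bash
python3 - <<'E'
from h import *
import pickle
w=pickle.load(open("w1.pkl","rb"))
c,st,m=blob(w,(18,90,120),(32,255,255),(295,160,345,306))
r=cv2.minAreaRect(cv2.findNonZero(m));print(c,st,r)
x,y,W,H,_=st;t,bt=(x+(W-1)/2,y),(x+(W-1)/2,y+H-1)
cs=cv2.boxPoints(r);cs=cs[np.argsort(cs[:,1])];T=cs[:2].mean(0);B=cs[2:].mean(0)
P,Q=plane(w,T,.146),plane(w,B,.146);print(P,Q,(P+Q)/2,np.linalg.norm(P-Q),"yaw",np.degrees(np.arctan2(-(P-Q)[0],(P-Q)[1])))
b=snapshot("side");n=(np.array([308.5,137])+.5)/6-.5+np.array([260,125])
print(tri(w,(T+B)/2,b,n))
a=snapshot("scene");n=(np.array([399.5,159])+.5)/6-.5+np.array([370,255])
print(tri(w,(T+B)/2,a,n))
E
```

```text
[317.93257604 235.52729938] [ 307  171   23  131 2729] ((318.0, 236.0), (22.0, 130.0), 0.0)
[0.62149829 0.1465081  0.146     ] [0.6212964  0.23696683 0.146     ] [0.62139735 0.19173746 0.146     ] 0.09045895603309456 yaw -179.8721196629108
(array([0.62102528, 0.18975566, 0.14645051]), np.float64(0.000870580082702309))
(array([0.62104181, 0.19200122, 0.14135181]), np.float64(0.0022242457671550423))
```

Bar centre is (0.621, 0.192) and its top is at about 0.145, with length 90 mm and yaw about 0; all of this matches the text. Descending to TCP z = 0.120 and gripping.

Request:
play_rows(commands=[[[0.12,0.18,0.5,0,0,0,1],[0.12,0.18,1.5,0,0,0,1],[0.12,0.18,3,0,0,0,1],[0.12,0.18,4.5,0,0,0,1],[0.12,0.18,6,0,0,0,1],[0.12,0.18,7.5,0,0,0,1],[0.12,0.18,9,0,0,0,1],[0.12,0.18,10,0,0,0,1],[0.12,0.18,10.8,0,0,0,1],[0.12,0.18,11.4,0,0,0,1],[0.12,0.18,11.7,0,0,0,1],[0.12,0.18,11.7,0,0,0,1],[0.12,0.18,11.7,0,0,0,1]]])

```text
clock: 3.2
tool_pos: [0.6218, 0.1922, 0.12]
orientation: [-180.0, 0.0, -90.0]
force: [-0.1, -0.1, 0.8]
opening: 0.0875
gripper_force: 0.0
```

Request:
play_rows(commands=[[[0,0,0,0,0,0,0.6],[0,0,0,0,0,0,0.4],[0,0,0,0,0,0,0.2],[0,0,0,0,0,0,0],[0,0,0,0,0,0,0],[0,0,0,0,0,0,0],[0,0,0,0,0,0,0],[0,0,0,0,0,0,0],[0,0,0,0,0,0,0],[0,0,0,0,0,0,0],[0,0,0,0,0,0,0],[0,0,0,0,0,0,0]]])

```text
clock: 4.2
tool_pos: [0.621, 0.1921, 0.1195]
orientation: [180.0, -0.0, -90.0]
force: [-1.3, 1.2, 3.3]
opening: 0.0138
gripper_force: 30.1
```

The grip holds 14 mm at 30 N. Now a slow pull.

Request:
play_rows(commands=[[[0,0,-0.04,0,0,0,0],[0,0,-0.08,0,0,0,0],[0,0,-0.12,0,0,0,0],[0,0,-0.16,0,0,0,0],[0,0,-0.2,0,0,0,0],[0,0,-0.24,0,0,0,0],[0,0,-0.28,0,0,0,0],[0,0,-0.32,0,0,0,0],[0,0,-0.36,0,0,0,0],[0,0,-0.4,0,0,0,0]]])

```text
clock: 5.03
tool_pos: [0.621, 0.1919, 0.1238]
orientation: [180.0, -0.0, -90.0]
force: [-1.6, -0.4, -8.2]
opening: 0.0137
gripper_force: 30.0
```

Request:
play_rows(commands=[[[0,0,-0.05,0,0,0,0],[0,0,-0.1,0,0,0,0],[0,0,-0.15,0,0,0,0],[0,0,-0.2,0,0,0,0],[0,0,-0.25,0,0,0,0],[0,0,-0.3,0,0,0,0],[0,0,-0.35,0,0,0,0],[0,0,-0.4,0,0,0,0],[0,0,-0.45,0,0,0,0],[0,0,-0.5,0,0,0,0],[0,0,-0.55,0,0,0,0],[0,0,-0.6,0,0,0,0],[0,0,-0.65,0,0,0,0],[0,0,-0.7,0,0,0,0],[0,0,-0.75,0,0,0,0],[0,0,-0.8,0,0,0,0],[0,0,-0.85,0,0,0,0],[0,0,-0.9,0,0,0,0],[0,0,-0.95,0,0,0,0],[0,0,-1.0,0,0,0,0]]])

```text
clock: 6.7
tool_pos: [0.6218, 0.1922, 0.134]
orientation: [-180.0, 0.0, -90.0]
force: [0.4, -0.5, -3.8]
opening: 0.0137
gripper_force: 30.0
```

```bash
python3 - <<'E'
from h import *
a=snapshot("scene");b=snapshot("side")
c1=cv2.resize(a["frame"][225:355,370:500],None,fx=3,fy=4);c2=cv2.resize(b["frame"][95:225,260:390],None,fx=3,fy=4)
cv2.imwrite("pics/lift1.png",np.hstack([c1,c2])[:,:,::-1]);print(get_obs())
E
```

```text
{'clock': 6.8, 'joint_pos': array([ 3.43233264e+01,  2.21921514e+01, -9.52679914e+00,  1.78805891e-02,
       -5.82272095e+01, -3.43389392e+01]), 'qvel': array([-0.0633961 ,  0.01857753,  0.02636429,  0.03219024, -0.00020848,
        0.03265821]), 'tau': array([ 2.66125356e-02, -5.84640098e+01,  2.71294659e+01,  6.54697582e+00,
        5.33264154e-02, -1.95882685e-02]), 'tool_pos': array([0.62187498, 0.19222373, 0.13410587]), 'orientation': array([-1.79946965e+02,  1.78106866e-02, -9.00061966e+01]), 'force': array([-0.57436652,  0.47543459, -0.6112972 ]), 'moment': array([ 0.00703898,  0.04135987, -0.00303516]), 'gripper_force': 29.993571639060974, 'opening': 0.013838036764154692}
```

View pics/lift1.png

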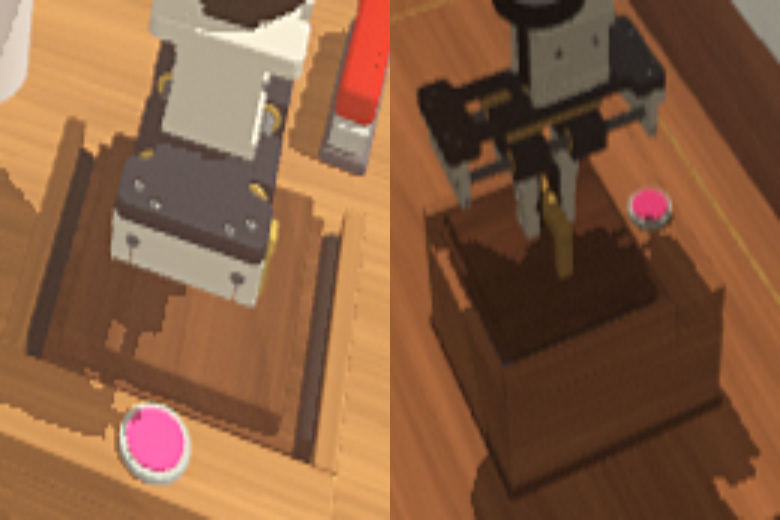

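The crops show the lid rising level with the bar still between the fingers (side crop, bar at about (558,235)), and no overshoot. Raising it the remaining 16 mm.

Request:
play_rows(commands=[[[0,0,-0.08,0,0,0,0],[0,0,-0.2,0,0,0,0],[0,0,-0.32,0,0,0,0],[0,0,-0.44,0,0,0,0],[0,0,-0.56,0,0,0,0],[0,0,-0.68,0,0,0,0],[0,0,-0.8,0,0,0,0],[0,0,-0.92,0,0,0,0],[0,0,-1.04,0,0,0,0],[0,0,-1.16,0,0,0,0],[0,0,-1.28,0,0,0,0],[0,0,-1.4,0,0,0,0],[0,0,-1.5,0,0,0,0],[0,0,-1.57,0,0,0,0],[0,0,-1.6,0,0,0,0],[0,0,-1.6,0,0,0,0],[0,0,-1.6,0,0,0,0],[0,0,-1.6,0,0,0,0],[0,0,-1.6,0,0,0,0],[0,0,-1.6,0,0,0,0]]])

```text
clock: 8.47
tool_pos: [0.6215, 0.1921, 0.1495]
orientation: [180.0, -0.0, -90.0]
force: [-0.2, -0.9, -2.5]
opening: 0.0137
gripper_force: 30.0
```

```bash
python3 - <<'E'
from h import *
a=snapshot("scene");b=snapshot("side");w=snapshot("wrist")
import pickle;pickle.dump((a,b,w),open("l.pkl","wb"))
c2=cv2.resize(b["frame"][95:225,260:390],None,fx=3,fy=3,interpolation=cv2.INTER_CUBIC);c1=cv2.resize(a["frame"][225:355,370:500],None,fx=3,fy=3,interpolation=cv2.INTER_CUBIC)
cv2.imwrite("pics/l2.png",np.hstack([c1,c2])[:,:,::-1]);cv2.imwrite("pics/w2.png",w["frame"][:,:,::-1])
o=get_obs();print(o["tool_pos"],o["orientation"],o["force"],o["moment"],o["gripper_force"])
E
```

```text
[0.62150724 0.19205268 0.1495192 ] [ 1.79997617e+02 -2.13058316e-03 -9.00192301e+01] [ 0.02511949 -0.21594588 -2.62379214] [0.08211931 0.01965613 0.05879106] 29.993686974048615
```

View pics/l2.png

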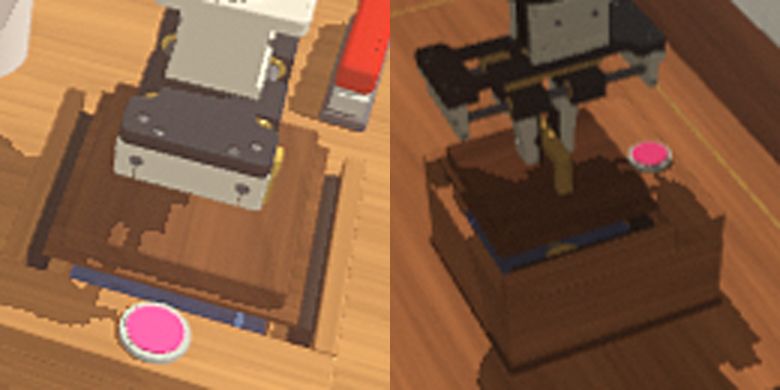

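View pics/w2.png

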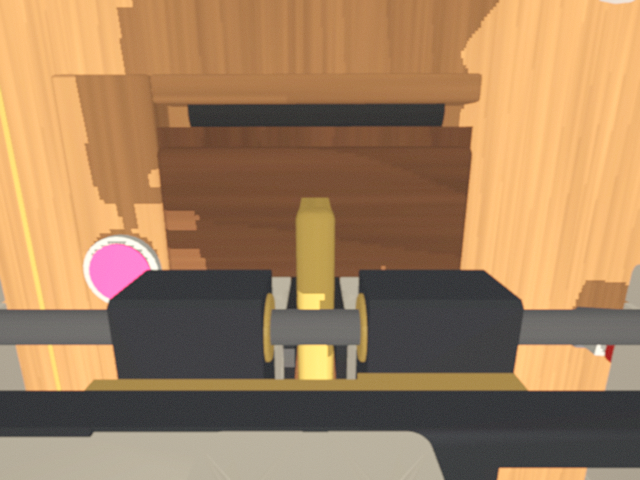

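Scene crop: the lid stands above the cheeks with the blue lining showing under its rear edge at (170,300). The wrist view shows its right-hand (-y) edge straight across from (161,149) to (470,149). Checking height and tilt numerically.

```bash
python3 - <<'E'
from h import *
import pickle
a,b,w=pickle.load(open("l.pkl","rb"))
# lid top -y edge (width 150mm, y~.117): height where ray pair is 150 mm apart
from scipy.optimize import brentq
l,r=(161,149.),(470,149.)
z=brentq(lambda z:np.linalg.norm(plane(w,l,z)-plane(w,r,z))-.150,.05,.3);print("lid top z by width",z,plane(w,l,z),plane(w,r,z))
z2=brentq(lambda z:plane(w,(316,198),z)[1]-.147,.05,.3);print("bar top z",z2)
z3=brentq(lambda z:plane(w,(316,149),z)[1]-.117,.02,.3);print("lid top z by y",z3)
f=lambda u,o:(np.array(u)+.5)/3-.5+np.array(o)
for nm,u in(("+y back top corner",(288,293-0)),("-y back top",(50,240))):print(nm,plane(a,f(u,(370,225)),.137))
E
```

```text
lid top z by width 0.11651374689096956 [0.6967963  0.12895821 0.11651375] [0.54679631 0.12902522 0.11651375]
bar top z 0.15309703437540073Traceback (most recent call last):
  File "<stdin>", line 9, in <module>
    r = _zeros._brentq(f, a, b, xtol, rtol, maxiter, args, full_output, disp)
ValueError: f(a) and f(b) must have different signs
```

```bash
python3 - <<'E'
from h import *
import pickle
w1=pickle.load(open("w1.pkl","rb"));a,b,w=pickle.load(open("l.pkl","rb"))
def proj(s,p):
    R=Rn.from_euler("xyz",s["attitude"],degrees=True).as_matrix();q=s["camera_matrix"]@(R.T@(np.array(p)-s["origin"]));return (q[:2]/q[2]).round(1)
print(w["camera_matrix"][0],w["origin"],w["attitude"])
for s,dz,nm in((w1,0,"shut"),(w,.03,"w"),(a,.03,"scene"),(b,.03,"side")):
    for z in(.085,.107):
        print(nm,z,[list(map(float,proj(s,(.6214+i*.075,.192+j*.075,z+dz)))) for i,j in((1,-1),(-1,-1),(1,1),(-1,1))])
    print(" bar -y end top",proj(s,(.6214,.147,.146+dz)),"bottom",proj(s,(.6214,.147,.132+dz)))
print("scene rows crop (370,225) x3; side (260,95)x3")
E
```

```text
[382.74922589   0.         314.89244054] [0.62225702 0.12189268 0.30708923] [ 1.64840328e+02 -4.39323296e-02  1.79976037e+02]
shut 0.085 [[220.7, 125.1], [414.3, 125.1], [231.7, 303.3], [402.6, 303.2]]
shut 0.107 [[213.5, 124.5], [422.0, 124.5], [226.1, 314.7], [408.6, 314.6]]
 bar -y end top [318.2 171.8] bottom [318.  169.8]
w 0.085 [[160.4, 123.4], [472.2, 123.2], [187.7, 391.6], [444.7, 391.4]]
w 0.107 [[140.3, 122.0], [492.8, 121.9], [174.3, 418.7], [458.4, 418.4]]
 bar -y end top [317.1 208.7] bottom [316.9 201.8]
scene 0.085 [[384.0, 308.5], [403.9, 255.2], [468.4, 333.1], [479.4, 274.2]]
scene 0.107 [[385.0, 300.7], [405.1, 247.4], [471.1, 325.3], [481.9, 266.3]]
 bar -y end top [413.8 261.9] bottom [412.8 267.2]
side 0.085 [[349.0, 164.8], [296.3, 181.4], [324.8, 134.3], [275.3, 148.6]]
side 0.107 [[349.3, 158.1], [295.8, 174.7], [324.8, 127.7], [274.5, 142.0]]
 bar -y end top [317.8 147.2] bottom [317.9 151.7]
scene rows crop (370,225) x3; side (260,95)x3
```

The projections match a gap of about 30 mm. The lid's underside edge is predicted at columns 160 to 472 for z = 0.115 and is seen at 159 to 472. It is level and symmetric about the bar, the force is just its weight (2.6 N), and the grip is a steady 30 N. Handing in.

```bash
python3 -c "
from plant import *
print(close_job())"
```

```text
the job is handed in; nothing more can be done
None
```

I handed the job in with the left (damp, pink-disc) case's lid unsealed and held level and steady about 30 mm above its rim; the right case stayed shut, and I moved nothing else.

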